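# Centre-punch the drill spot on a brass plate

### The job

Take the automatic centre punch out of its hole in the wooden tool block, set its point on the scribed cross of the loose brass plate and press it straight down, with no more force than it needs, until you feel its hidden spring snap; do not set it off anywhere else, nor shift the plate. Then put the punch back in its hole, upright and fully down on its ring, and leave the dish, the hammer and the ring clamp alone.

Things in the scene. Friction and masses are not known exactly. Their poses are not given: they have to be found in the camera images.
- punch: Automatic centre punch, upright in the wooden block, 0.25 to 0.34 kg. Origin on its axis in the underside of the steel grip ring; z up to the cap. Ring 22 mm in diameter, z = 0 to 7 mm; hexagonal brass barrel, 16 mm across flats (flats face +-y and every 60 degrees), 7 to 58 mm; cap 17 mm, to 69 mm. Under it a nose, 12.4 to 9 mm in diameter, to z = -20 mm, then the plunger with the point
- punch_grip (a point): On the punch's axis, 31 mm above its origin, mid-barrel: where to grip. Felt through the punch, pressing its point on a hard face takes 4 N at first, climbing to about 15 N at 7 mm of travel; then the hidden spring snaps, its own force collapsing to 1 or 2 N by 12 mm, where it is solid metal: the felt force drops by 5 N or more and climbs again if pressed on. Lifted, the point springs out
- punch_holder (a point): Centre of the lower end of the plunger (dark holder, 6.4 mm in diameter, on the axis); moves with the point: at z = -32.5 mm of the punch when the spring is out, -20.5 mm when pressed home. Below it the pointed steel pin, 4 mm in diameter, stands out by 4 to 14 mm: how much regrinding has left of it is not known beforehand, but it does not change
- plate: Loose flat brass plate, 80 x 40 x 6 mm, 163 g, lying on the steel block. Origin in the centre of its underside, x along its length. A drilled hole is at x = -22 mm; the scribed cross is at x = +22 mm
- plate_cross (a point): Crossing of the two scribed light lines in the round dark-blue patch (17 mm in diameter) on the plate's top face: the drill spot, at the height of the top face
- block: Steel bench block, 100 x 100 mm, on a black rubber pad 108 x 108 mm; fixed. Origin in the centre of its underside on the table, its top 24 mm higher
- stand: Dark wooden tool block, 64 mm in x, 130 mm in y, 52 mm high; fixed. Origin in the centre of its underside. The hole for the punch is at y = +32 mm; nine thin steel burs stand up to 13 mm out of its top between y = -50 and y = -14 mm
- stand_hole (a point): Centre of the mouth of the punch's hole in the top face of the tool block, 52 mm above the table: 14.5 mm in diameter with a 1.5 mm chamfer, bored through. The punch hangs in it on its grip ring, so that its origin lies at this point
- dish: Small white dish, 52 mm in diameter, 30 mm high, loose; bystander. Origin in the centre of its underside
- hammer: Small hammer with a light wooden handle, 220 mm long, lying loose; bystander
- ring_clamp: Wooden ring clamp, 120 x 20 x 22 mm, with a brass band, lying loose; bystander. Origin in the centre of its underside
Not all that is in view belongs to the job. There is more than one size of the stand; the job needs the middle-sized.

How it is judged:
By the outcome, as a careful person would: the job done as asked, in the order asked, and still so for the second after the job is handed in, with the robot touching nothing.
It also fails if it takes over 72 s, if anything falls off the work surface, if the arm or the gripper's body presses on something with over 40 N, if the wrist force passes 120 N, or if a joint passes its speed limit or range.

### The arm

A 6-joint arm with a two-finger parallel gripper is mounted at the origin on the work surface. World frame = base frame: x ahead of the robot, y to its left, z up, the work surface at z = 0. Lengths are in mm, angles in degrees, forces in N, time in s.
With the tool pointing down it reaches from about 350 to 850 mm from the base axis. Payload 8.1 kg.
Tool frame: the origin (TCP) lies between the finger pads; the fingertips stand 25 mm ahead of it and the grasp point (between the pads) lies 6 mm ahead of it (r.tcp_to_tips is the distance from the TCP to the fingertips, in mm); z points along the fingers, y is the line along which they close (so a half turn about z gives the same grasp; the last joint's range is limited). The gripper opens to 85 mm and grips with 20 to 120 N. Pads are 22 mm wide; open, the fingers measure 114 mm over their backs; the gripper's body (76 mm by 85 mm) begins 54 mm behind the grasp point. The pads swing forward as they close: fully open they stand 13 mm farther back than shut.
Start: joints at [71.597, 7.471, 85.268, -0, 87.261, -4.893], TCP at [140.15, 583.407, 256.292] pointing down, gripper open.
Joint ranges: [-169.43, 169.43], [-51.17, 129.36], [1.28, 143.12], [-76.62, 256.62], [0, 156.53], [-152.29, 152.29]. Speed limits (degrees/s): [136.94, 136.94, 159.86, 180, 180, 180].

### API

Orientations are given as [roll, pitch, yaw] about the fixed x, y, z axes, in that order (R = Rz(yaw) Ry(pitch) Rx(roll)).
In Python, from bench import r gives the robot as it stands.
- The arm moves only by the tool apply_moves, never from a script. Its arguments are lists of equal length, an entry for each row: "angular": the turn, a rotation vector about the world's x, y, z in units of 8 degrees (1.0 is 8 degrees), a list of three; "travel": the shift along the world's x, y, z in units of 40 mm (1.0 is 40 mm), a list of three; "jaw": the opening, from 0 (shut) to 1 (fully open). A call has 1 to 20 rows; each row shifts and turns the commanded pose from where the row before left it; what a row does not reach is not made up. A row lasts 1/8 s, in which the tool goes at most 62.5 mm and 10.7 degrees, less where a joint would pass 70% of its speed; a pose out of reach is approached as far as the arm can. A call is refused whole if a number of a shift passes 1 or a number of a turn 1, either way. A call with a gripper value outside its range is refused whole. The fingers move at their own pace and stop on an object; "force" is the grip in N (left out, the last holds). Time passes only in rows, so rows that do not move let the fingers close. It gives the time, the measured TCP pose, the force, the opening and the grip force at its end, in the units of the state.
- r.sense(): the state, without advancing time (a new reading comes with each control period).
- r.snapshot(name): name is "side" or "top" or "wrist"; returns a dict with "color" (400x640x3 uint8, red, green, blue), "fx", "fy", "cx", "cy" (pixels), "R" (3x3) and "t" (3): a world point X has camera coordinates R X + t; the wrist camera has in their place "mount" (4x4, takes a point from camera to tool coordinates, whose origin is the TCP and whose axes are the flange's). Camera axes: x right, y down, z forward; pixel columns grow to the right and rows downward; lengths in mm; the calibration is good to about 2 mm. A picture is of the moment at which its call begins: read the wrist's pose just before it. There is no depth.
- r.hand_in(): hands the job in; it is judged then, once.
The state is a dict: "time": time; "joint_pos": joint angles; "qd": joint speeds; "joint_efforts": joint torques, N m; "tool_pos": TCP position; "tcp_rot": TCP orientation; "ft_force": force on the tool from outside, world axes, zero at the start; "wrist_torque": the same for the moment, N m; "finger_gap": finger opening in mm; "grip_force": force on a finger pad.
Only numpy, scipy, OpenCV 4.12 (cv2) and the standard library are available. Lean on these libraries where they do the work, as an engineer would, in place of code of your own. Each camera call takes 0.05 s, during which the arm holds its last target. There are 200 camera calls.

## Working session

There is one attempt and no reset: what is moved stays moved. The work goes in short steps, Python scripts to look and compute and a tool call to move; the robot and the scene stay as the last step left them, time stands still between calls to the robot, and variables do not carry over. Pictures are saved under pics/ and viewed, at most 10 in all, crops included, and the job is handed in when it is done.

Besides the shell and the picture viewer there is one more tool, called after "Request:" by a JSON object that holds its "method" and its "body", one argument or row to a line. apply_moves: Moves the arm, as the interface text tells. Its arguments: {"type":"object","properties":{"angular":{"type":"array"},"travel":{"type":"array"},"jaw":{"type":"array"},"force":{"type":"number"}},"required":["angular","travel","jaw"]}

```bash
ls; mkdir -p pics
cat > h.py <<'E'
import numpy as np, cv2
from bench import r
def snap(n,f):
    s=r.sense(); d=r.snapshot(n); cv2.imwrite(f'pics/{f}.png',d['color'][:,:,::-1]); np.save(f'pics/{f}.npy',{**d,'s':s},allow_pickle=True); return d,s
def load(f): return np.load(f'pics/{f}.npy',allow_pickle=True).item()
from scipy.spatial.transform import Rotation as Ro
def ray(d,u,v):
    c=np.array([(u-d['cx'])/d['fx'],(v-d['cy'])/d['fy'],1])
    if 'mount' in d:
        M=np.array(d['mount']); s=d['s']; W=Ro.from_euler('xyz',s['tcp_rot'],degrees=True).as_matrix()
        return W@M[:3,3]+s['tool_pos'], W@M[:3,:3]@c
    R=np.array(d['R']); t=np.array(d['t']); return -R.T@t, R.T@c
def onz(d,u,v,z):
    o,k=ray(d,u,v); return o+k*(z-o[2])/k[2]
def proj(d,X):
    if 'mount' in d:
        M=np.array(d['mount']); s=d['s']; W=Ro.from_euler('xyz',s['tcp_rot'],degrees=True).as_matrix()
        c=M[:3,:3].T@(W.T@(np.array(X)-s['tool_pos'])-M[:3,3])
    else: c=np.array(d['R'])@X+d['t']
    return d['fx']*c[0]/c[2]+d['cx'], d['fy']*c[1]/c[2]+d['cy']
E
python3 - <<'E'
from h import *
for n in('top','side','wrist'): d,s=snap(n,n+'0')
print(s)
E
```

```text
pics
{'time': 0.1, 'joint_pos': array([ 7.15982030e+01,  7.51240512e+00,  8.53226214e+01,  6.24209906e-04,
        8.72625121e+01, -4.89287360e+00]), 'qd': array([ 0.02784216, -0.07085927, -0.11244541,  0.0021326 ,  0.0181293 ,
       -0.0490544 ]), 'joint_efforts': array([ 1.22166031e-03, -5.70949566e+01, -5.01943016e+01, -2.09376531e-04,
        8.16625950e-03, -4.88923274e-05]), 'tool_pos': array([139.98651021, 582.97280311, 255.33638141]), 'tcp_rot': array([-1.79902870e+02, -8.94053787e-03,  1.66491039e+02]), 'ft_force': array([-0.23852508, -0.32675649, -0.32230526]), 'wrist_torque': array([ 0.01957034,  0.00645582, -0.01457447]), 'grip_force': 0.0, 'finger_gap': 85.24986897001925}
```

View pics/top0.png

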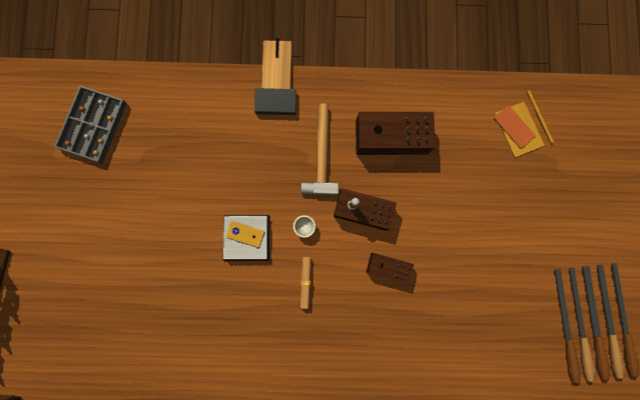

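View pics/side0.png

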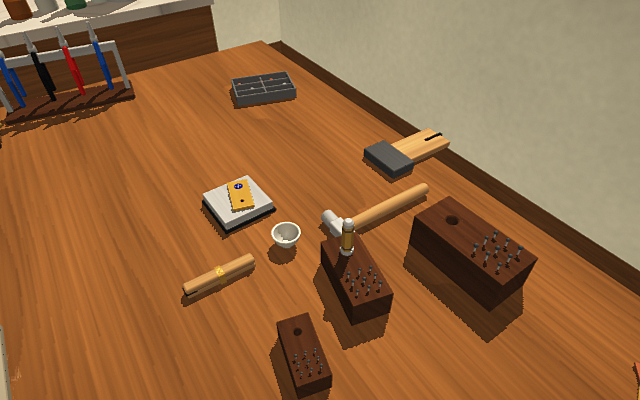

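The top view shows the middle stand at about (365,210) with the punch cap at (354,203). The plate is at (245,235) with its blue patch at (236,231), and the hammer head is near (320,188). The dish is at (304,227).

Run:
```python
from h import *
np.set_printoptions(precision=1,suppress=True)
t=load('top0'); s=load('side0'); w=load('wrist0')
for d in(t,s): print(ray(d,320,200)[0], d['fx'])
def tri(a,b):
    o1,k1=ray(t,*a);o2,k2=ray(s,*b)
    x=np.linalg.lstsq(np.c_[k1,-k2],o2-o1,rcond=None)[0]
    return o1+k1*x[0],o2+k2*x[1]
print('cap',tri((354,203),(349,221)), onz(t,354,203,121))
for n,d,seed in(('t',t,(236,231)),('s',s,(239,186))):
    h=cv2.cvtColor(d['color'],cv2.COLOR_RGB2HSV); u,v=seed
    m=((h[...,0]>100)&(h[...,0]<135)&(h[...,1]>90)).astype(np.uint8); k=np.zeros_like(m);k[v-15:v+15,u-15:u+15]=1
    M=cv2.moments(m*k,True); c=(M['m10']/M['m00'],M['m01']/M['m00']);print(n,M['m00'],c,onz(d,*c,30))
    m=((h[...,0]>15)&(h[...,0]<32)&(h[...,1]>150)&(h[...,2]>150)).astype(np.uint8); k=np.zeros_like(m);k[v-30:v+35,u-30:u+45]=1
    q=cv2.minAreaRect(cv2.findNonZero(m*k));print(q,[onz(d,*p,30) for p in cv2.boxPoints(q)])
for a in((342,190),(397,206),(389,230),(334,214)): print('stand',onz(t,*a,52))
print('hammer head',onz(t,320,188,20),onz(t,338,188,20),'dish',onz(t,304,227,30),'blk',onz(t,247,238,24))
print(proj(w,onz(t,354,203,121)))
```

```text
[ 483.4   -1.2 1038.8] 436.34380504740074
[ 325.2 -437.4  554.6] 412.94990113347905
cap (array([ 593.9, -104.1,  117.3]), array([ 598.7, -106.9,  118.2])) [ 593.5 -103.7  121. ]
t 23.0 (235.56521739130434, 230.47826086956522) [534.2 158.9  30. ]
((244.80001831054688, 233.60000610351562), (34.152591705322266, 17.076295852661133), 18.434947967529297) [array([520.3, 180.5,  30. ]), array([557.9, 169.7,  30. ]), array([534.7,  94.1,  30. ]), array([497.2, 105.2,  30. ])]
s 28.0 (237.82142857142858, 186.57142857142858) [532.3 157.2  30. ]
((239.9494171142578, 193.2808837890625), (27.80762481689453, 21.061840057373047), 77.00537872314453) [array([519.9, 182.1,  30. ]), array([560. , 172.2,  30. ]), array([533.7,  94.6,  30. ]), array([496.7, 104.6,  30. ])]
stand [631.1 -83.6  52. ]
stand [ 597.2 -209.7   52. ]
stand [ 542.  -191.4   52. ]
stand [575.5 -66.1  52. ]
hammer head [639.4 -34.2  20. ] [640.4 -76.7  20. ] dish [545.8   1.4  30. ] blk [517.7 132.7  24. ]
(np.float64(-104.91669206095463), np.float64(635.6575406840965))
```

View pics/wrist0.png

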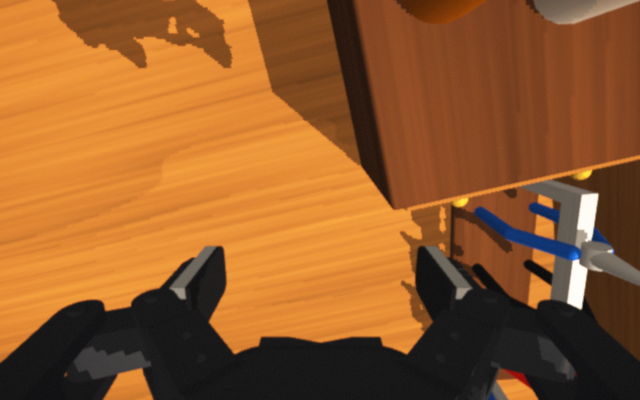

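The wrist view shows only the open fingers and clutter far from the job. I'll work out where the wrist camera has to stand.

Run:
```python
from h import *
np.set_printoptions(precision=2,suppress=True)
w=load('wrist0'); print(np.array(w['mount']),w['fx'],w['cx'],w['cy'])
for z in (30,115):
  for uv in((320,150),(320,200)):
    p=onz(w,*uv,z); print(z,uv,p-w['s']['tool_pos'])
```

```text
[[   0.     -0.96   -0.26   66.33]
 [   1.      0.     -0.     -0.45]
 [   0.     -0.26    0.96 -117.02]
 [   0.      0.      0.      1.  ]] 317.47151262230415 320.2947273273034 197.73534648198938
30 (320, 150) [ -26.      4.81 -225.34]
30 (320, 200) [  28.2    -8.2  -225.34]
115 (320, 150) [ -35.57    7.4  -140.34]
115 (320, 200) [   5.18   -2.38 -140.34]
```

Request:
{"method": "apply_moves", "body": {
  "angular": [
    [0, 0, 0],
    [0, 0, 0],
    [0, 0, 0],
    [0, 0, 0],
    [0, 0, 0],
    [0, 0, 0],
    [0, 0, 0],
    [0, 0, 0],
    [0, 0, 0],
    [0, 0, 0],
    [0, 0, 0],
    [0, 0, 0],
    [0, 0, 0],
    [0, 0, 0]
  ],
  "travel": [
    [0.97, -0.97, 0],
    [0.97, -0.97, 0],
    [0.97, -0.97, 0],
    [0.97, -0.97, 0],
    [0.97, -0.97, 0],
    [0.97, -0.97, -0.5],
    [0.97, -0.97, -0.5],
    [0.97, -0.97, -0.5],
    [0.97, -0.97, -0.5],
    [0.97, -0.97, -0.5],
    [0.97, -0.97, -0.2],
    [0, 0, 0],
    [0, 0, 0],
    [0, 0, 0]
  ],
  "jaw": [1, 1, 1, 1, 1, 1, 1, 0.8, 0.6, 0.5, 0.5, 0.5, 0.5, 0.5],
  "force": 60
}}

```text
time: 1.9
tool_pos: [566.4, 157.7, 148.6]
tcp_rot: [180.0, 0.0, 166.6]
ft_force: [-1.3, 0.0, -0.8]
finger_gap: 42.5
grip_force: 0.0
```

Run:
```python
from h import *
d,s=snap('wrist','w1');d['s']=s;print(s['time'],s['tool_pos'],s['tcp_rot'],s['finger_gap'],proj(d,[533,158,30]))
```

```text
1.9 [566.36635966 157.6919114  148.57116905] [1.79981975e+02 3.94481264e-03 1.66572585e+02] 42.518126883871425 (np.float64(311.0609884514793), np.float64(158.4981343338038))
```

View pics/w1.png

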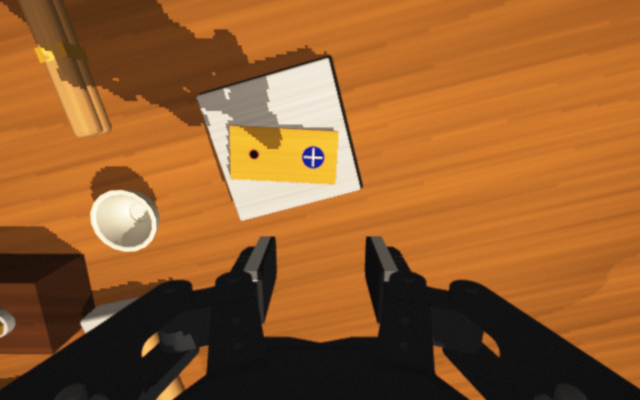

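Request:
{"method": "apply_moves", "body": {
  "angular": [
    [0, 0, 0],
    [0, 0, 0],
    [0, 0, 0],
    [0, 0, 0],
    [0, 0, 0],
    [0, 0, 0],
    [0, 0, 0],
    [0, 0, 0],
    [0, 0, 0],
    [0, 0, 0]
  ],
  "travel": [
    [0.1, -0.93, 0.5],
    [0.1, -0.93, 0.5],
    [0.1, -0.93, 0.5],
    [0.1, -0.93, 0.5],
    [0.1, -0.93, 0],
    [0.1, -0.93, 0],
    [0, -0.93, 0],
    [0, 0, 0],
    [0, 0, 0],
    [0, 0, 0]
  ],
  "jaw": [0.5, 0.5, 0.5, 0.5, 0.5, 0.5, 0.5, 0.5, 0.5, 0.5]
}}

```text
time: 3.2
tool_pos: [591.0, -102.3, 228.5]
tcp_rot: [180.0, 0.0, 166.6]
ft_force: [-0.3, 0.7, 0.3]
finger_gap: 43.0
grip_force: 0.0
```

Run:
```python
from h import *
np.set_printoptions(precision=2,suppress=True)
d,s=snap('wrist','w2');d['s']=s;print(s['time'],s['tool_pos'],s['tcp_rot'],proj(d,[594,-105,121]))
c=d['color'][100:350,180:460]; cv2.imwrite('pics/w2c.png',cv2.resize(c[:,:,::-1],None,fx=2.4,fy=2.4,interpolation=cv2.INTER_CUBIC))
d=load('w1'); h=cv2.cvtColor(d['color'],cv2.COLOR_RGB2HSV)
m=((h[...,0]>100)&(h[...,0]<135)&(h[...,1]>90)&(h[...,2]>50)).astype(np.uint8); k=np.zeros_like(m);k[130:185,285:340]=1
ct=max(cv2.findContours(m*k,cv2.RETR_EXTERNAL,cv2.CHAIN_APPROX_NONE)[0],key=cv2.contourArea)
e=cv2.fitEllipse(ct); print(e, onz(d,*e[0],30))
M=cv2.moments(ct);print(onz(d,M['m10']/M['m00'],M['m01']/M['m00'],30))
a=np.median([onz(d,e[0][0]-e[1][0]/2,e[0][1],30)-onz(d,e[0][0]+e[1][0]/2,e[0][1],30)],0);print('dia',np.linalg.norm(a))
x,y,w,hh=cv2.boundingRect(ct); g=d['color'][y+3:y+hh-3,x+3:x+w-3].min(2).astype(float)
print('white rows/cols',y+3+np.average(np.arange(g.shape[0]),weights=(g.mean(1)-np.median(g.mean(1))).clip(0)),x+3+np.average(np.arange(g.shape[1]),weights=(g.mean(0)-np.median(g.mean(0))).clip(0)))
m=((h[...,0]>15)&(h[...,0]<32)&(h[...,1]>150)&(h[...,2]>200)).astype(np.uint8);k[:]=0;k[115:195,215:350]=1
q=cv2.minAreaRect(cv2.findNonZero(m*k));b=np.array([onz(d,*p,30) for p in cv2.boxPoints(q)]);print(b,b.mean(0))
```

```text
3.2 [ 591.01 -102.34  228.46] [179.99   0.01 166.59] (np.float64(318.49993533068925), np.float64(209.2243471511215))
((313.4283752441406, 157.60923767089844), (17.43242073059082, 19.219139099121094), 44.69575500488281) [532.76 159.87  30.  ]
[533.8  160.49  30.  ]
dia 12.960838140954367
white rows/cols 157.0951865036372 312.7802795031056
[[532.6   92.89  30.  ]
 [496.1  106.65  30.  ]
 [517.99 181.59  30.  ]
 [555.62 171.1   30.  ]] [525.58 138.06  30.  ]
```

View pics/w2c.png

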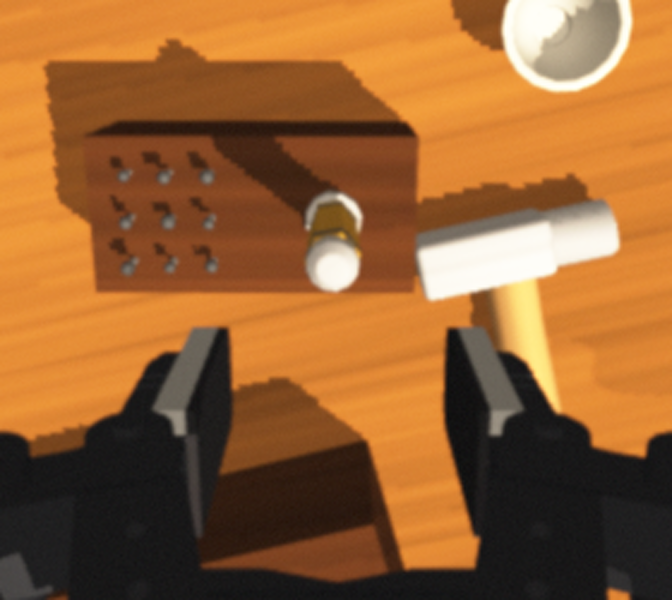

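Run:
```python
from h import *
d=load('w2'); c=d['color'][175:230,295:345]; cv2.imwrite('pics/w2d.png',cv2.resize(c[:,:,::-1],None,fx=10,fy=10,interpolation=cv2.INTER_NEAREST))
for X in([594,-105,121],[594,-105,59],[594,-105,52]): print(proj(d,X))
q=np.array([onz(d,180+a/2.4,100+b/2.4,52) for a,b in((88,135),(417,135),(414,291),(97,291))]);print(q,q.mean(0))
```

```text
(np.float64(318.49993533068925), np.float64(209.2243471511215))
(np.float64(318.8975920081266), np.float64(189.36315965065074))
(np.float64(318.93257503259366), np.float64(187.6159127220905))
[[ 543.10108652 -190.11742337   52.        ]
 [ 572.46041289  -66.73042894   52.        ]
 [ 634.4527024   -80.93342109   52.        ]
 [ 604.56966473 -206.5818563    52.        ]] [ 588.64596663 -136.09078243   52.        ]
```

View pics/w2d.png

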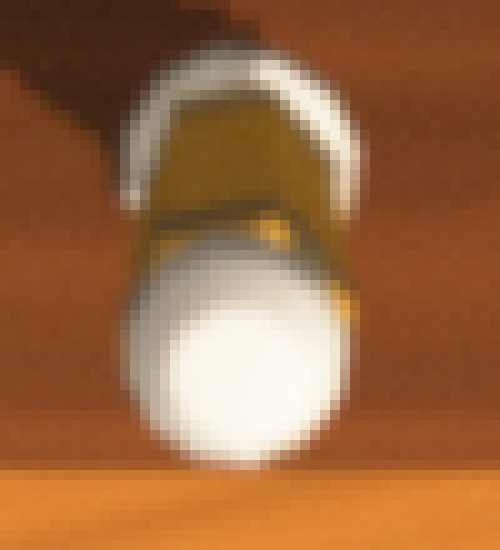

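The cap sits at crop (333,262), which matches the predicted (594,-105,121). The barrel shoulder shows one flat tilted about 8°. Turning the tool by -22° puts the pads on a flat pair.

Request:
{"method": "apply_moves", "body": {
  "angular": [
    [0, 0, -0.95],
    [0, 0, -0.95],
    [0, 0, -0.85],
    [0, 0, 0],
    [0, 0, 0],
    [0, 0, 0],
    [0, 0, 0],
    [0, 0, 0],
    [0, 0, 0],
    [0, 0, 0],
    [0, 0, 0]
  ],
  "travel": [
    [0.075, -0.068, -0.6],
    [0, 0, -0.6],
    [0, 0, -0.6],
    [0, 0, 0],
    [0, 0, 0],
    [0, 0, -0.42],
    [0, 0, -0.42],
    [0, 0, -0.42],
    [0, 0, -0.42],
    [0, 0, 0],
    [0, 0, 0]
  ],
  "jaw": [0.5, 0.5, 0.5, 0.5, 0.5, 0.5, 0.5, 0.5, 0.5, 0.5, 0.5]
}}

```text
time: 4.62
tool_pos: [594.2, -106.6, 89.3]
tcp_rot: [180.0, 0.0, 144.5]
ft_force: [-0.2, -0.3, 1.2]
finger_gap: 43.0
grip_force: 0.0
```

Run:
```python
from h import *
d,s=snap('wrist','w3');d['s']=s;print(s['tool_pos'],s['tcp_rot'],s['finger_gap'],s['ft_force'],proj(d,[594,-105,121]),proj(d,[594,-105,59]))
```

```text
[ 594.16083728 -106.60269773   89.29329819] [1.79996954e+02 1.23321790e-02 1.44490962e+02] 42.999253506308925 [-0.21477568 -0.27233468  1.19414267] (np.float64(325.69651939689226), np.float64(326.79262110911657)) (np.float64(323.73581317652287), np.float64(245.82456795933356))
```

View pics/w3.png

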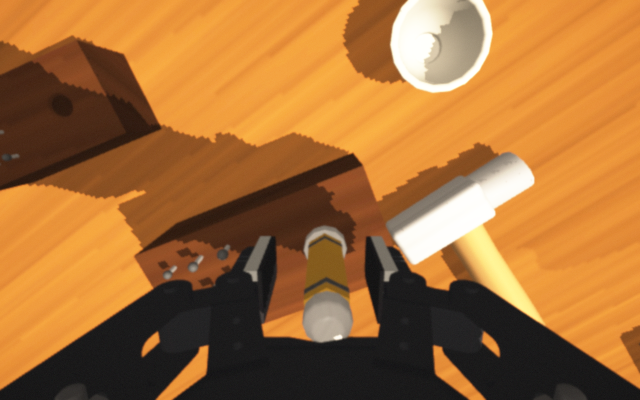

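The barrel edge faces the camera, so the flats are parallel to the pads. The cap at (327,320) is about 1.8 mm off centre; I'll correct that and then close.

Request:
{"method": "apply_moves", "body": {
  "angular": [
    [0, 0, 0],
    [0, 0, 0],
    [0, 0, 0],
    [0, 0, 0],
    [0, 0, 0],
    [0, 0, 0],
    [0, 0, 0]
  ],
  "travel": [
    [0.018, 0.04, 0],
    [0, 0, 0],
    [0, 0, 0],
    [0, 0, 0],
    [0, 0, 0],
    [0, 0, 0],
    [0, 0, 0]
  ],
  "jaw": [0.4, 0.3, 0.1, 0.1, 0.1, 0.1, 0.1],
  "force": 60
}}

```text
time: 5.55
tool_pos: [595.1, -104.8, 89.7]
tcp_rot: [180.0, 0.0, 144.5]
ft_force: [1.6, 2.3, 5.6]
finger_gap: 15.3
grip_force: 58.8
```

Run:
```python
from h import *
s=r.sense();print({k:np.round(s[k],2) for k in('time','tool_pos','tcp_rot','finger_gap','grip_force','ft_force','wrist_torque')})
```

```text
{'time': np.float64(5.55), 'tool_pos': array([ 595.14, -104.84,   89.69]), 'tcp_rot': array([1.7996e+02, 5.0000e-02, 1.4449e+02]), 'finger_gap': np.float64(15.25), 'grip_force': np.float64(58.82), 'ft_force': array([1.61, 2.28, 5.65]), 'wrist_torque': array([ 0.43, -0.12,  0.07])}
```

Request:
{"method": "apply_moves", "body": {
  "angular": [
    [0, 0, 0],
    [0, 0, 0],
    [0, 0, 0],
    [0, 0, 0],
    [0, 0, 0],
    [0, 0, 0],
    [0, 0, 0],
    [0, 0, 0],
    [0, 0, 0],
    [0, 0, 0],
    [0, 0, 0],
    [0, 0, 0],
    [0, 0, 0],
    [0, 0, 0],
    [0, 0, 0],
    [0, 0, 0],
    [0, 0, 0],
    [0, 0, 0]
  ],
  "travel": [
    [0, 0, 0.2],
    [0, 0, 0.4],
    [0, 0, 0.4],
    [0, 0, 0.4],
    [0, 0, 0.4],
    [0, 0, 0],
    [-0.2, 0.8, 0],
    [-0.2, 0.8, 0],
    [-0.2, 0.8, 0],
    [-0.2, 0.8, 0],
    [-0.2, 0.8, 0],
    [-0.2, 0.8, 0],
    [-0.2, 0.8, 0],
    [-0.15, 0.6, 0],
    [0, 0.41, 0],
    [0, 0, -0.45],
    [0, 0, -0.45],
    [0, 0, 0]
  ],
  "jaw": [0.1, 0.1, 0.1, 0.1, 0.1, 0.1, 0.1, 0.1, 0.1, 0.1, 0.1, 0.1, 0.1, 0.1, 0.1, 0.1, 0.1, 0.1]
}}

```text
time: 7.8
tool_pos: [530.7, 158.2, 121.7]
tcp_rot: [-179.7, -0.2, 144.4]
ft_force: [0.1, -0.5, -2.5]
finger_gap: 14.9
grip_force: 58.8
```

Run:
```python
from h import *
d,s=snap('wrist','w4');d['s']=s;print({k:np.round(s[k],2) for k in('time','tool_pos','tcp_rot','finger_gap','grip_force','ft_force','wrist_torque')})
print(proj(d,[533.2,160,30]), onz(load('w1'),313.1,157.4,30))
c=d['color'][130:330,200:440]; cv2.imwrite('pics/w4c.png',cv2.resize(c[:,:,::-1],None,fx=3,fy=3,interpolation=cv2.INTER_CUBIC))
```

```text
{'time': np.float64(7.8), 'tool_pos': array([530.68, 158.19, 121.66]), 'tcp_rot': array([-179.75,   -0.22,  144.43]), 'finger_gap': np.float64(14.88), 'grip_force': np.float64(58.75), 'ft_force': array([ 0.07, -0.54, -2.55]), 'wrist_torque': array([-0.03,  0.  ,  0.05])}
(np.float64(325.94151852970606), np.float64(212.72495850864703)) [532.55665695 159.67028707  30.        ]
```

View pics/w4c.png

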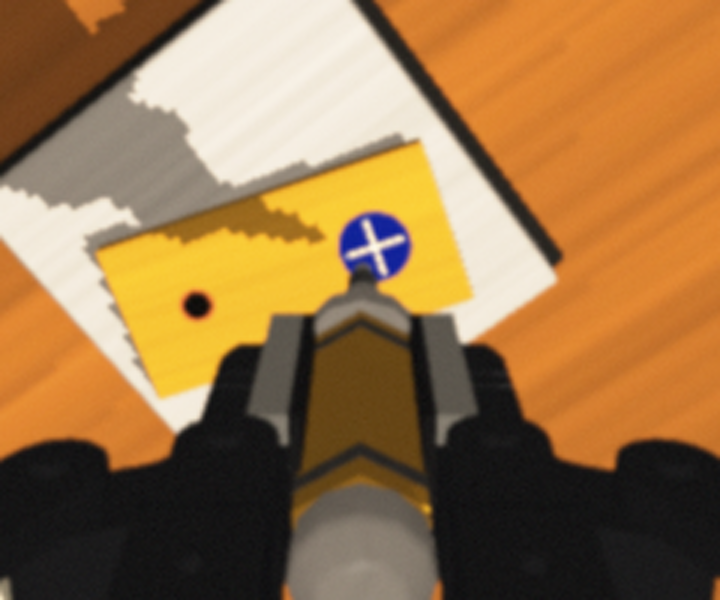

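The cross is at full-frame (325,212) and the pin tip shows near (320.7,219). The barrel axis runs along u≈320.7. I'll scan the column for exact edges.

Run:
```python
from h import *
np.set_printoptions(precision=2,suppress=True)
d=load('w4');s=d['s'];W=Ro.from_euler('xyz',s['tcp_rot'],degrees=True).as_matrix()
T=lambda x,y,z:np.round(proj(d,W@np.array([x,y,z])+s['tool_pos']),1)
for dx in(0,.8): print(dx,'ringfront',T(11+dx,0,37.7),'capfront',T(8.5+dx,0,-31.3),'shoulder58 corner',T(9.2+dx,0,-20.3),'shoulder7 corner',T(9.2+dx,0,30.7),'tips',[T(dx,0,70.2+L) for L in(0,4,6,8,10,12,14)])
print('cross',onz(d,325,212,30))
for u in(320,321): print([(v,tuple(int(q) for q in d['color'][v,u])) for v in range(206,240)])
print([(u,int(d['color'][220,u].sum()),int(d['color'][223,u].sum())) for u in range(310,334)])
print([int(d['color'][v,321].sum()) for v in range(270,310)])
```

```text
0 ringfront [321.3 222.1] capfront [321.8 305.2] shoulder58 corner [321.7 284.4] shoulder7 corner [321.3 230.3] tips [array([321.2, 221.3]), array([321.1, 219.2]), array([321.1, 218.1]), array([321.1, 217.1]), array([321.1, 216.1]), array([321.1, 215.2]), array([321.1, 214.2])]
0.8 ringfront [321.3 220.7] capfront [321.9 302.9] shoulder58 corner [321.7 282.3] shoulder7 corner [321.3 228.8] tips [array([321.2, 220. ]), array([321.1, 218. ]), array([321.1, 216.9]), array([321.1, 216. ]), array([321.1, 215. ]), array([321.1, 214. ]), array([321.1, 213.1])]
cross [532.4  159.77  30.  ]
[(206, (62, 66, 159)), (207, (39, 49, 158)), (208, (27, 40, 155)), (209, (21, 36, 154)), (210, (21, 38, 156)), (211, (42, 52, 156)), (212, (154, 140, 172)), (213, (236, 222, 200)), (214, (219, 201, 195)), (215, (126, 119, 170)), (216, (51, 58, 151)), (217, (56, 58, 124)), (218, (79, 75, 94)), (219, (71, 66, 65)), (220, (51, 48, 44)), (221, (42, 39, 36)), (222, (45, 41, 38)), (223, (56, 52, 48)), (224, (80, 74, 67)), (225, (89, 83, 75)), (226, (97, 90, 80)), (227, (99, 91, 82)), (228, (105, 96, 86)), (229, 
[... 902 characters left out ...]
 37)), (236, (77, 56, 29)), (237, (53, 45, 33)), (238, (54, 46, 36)), (239, (78, 58, 33))]
[(310, 500, 497), (311, 499, 500), (312, 498, 498), (313, 498, 502), (314, 502, 495), (315, 470, 451), (316, 364, 288), (317, 235, 147), (318, 171, 131), (319, 154, 149), (320, 143, 156), (321, 142, 158), (322, 164, 155), (323, 203, 154), (324, 212, 170), (325, 279, 233), (326, 468, 334), (327, 624, 415), (328, 594, 462), (329, 380, 487), (330, 232, 496), (331, 252, 498), (332, 336, 500), (333, 434, 498)]
[203, 196, 195, 197, 194, 190, 183, 167, 136, 119, 109, 121, 158, 184, 189, 185, 188, 194, 223, 259, 271, 281, 278, 282, 274, 279, 278, 283, 287, 284, 296, 310, 332, 348, 359, 367, 373, 371, 377, 372]
```

Request:
{"method": "apply_moves", "body": {
  "angular": [
    [0, 0, 0],
    [0, 0, 0],
    [0, 0, 0],
    [0, 0, 0],
    [0, 0, 0]
  ],
  "travel": [
    [0.02, 0.06, -0.07],
    [0, 0, -0.07],
    [0, 0, 0],
    [0, 0, 0],
    [0, 0, 0]
  ],
  "jaw": [0.1, 0.1, 0.1, 0.1, 0.1]
}}

```text
time: 8.48
tool_pos: [533.6, 161.9, 119.7]
tcp_rot: [180.0, 0.0, 144.5]
ft_force: [-1.2, 0.9, -3.0]
finger_gap: 15.2
grip_force: 58.8
```

```bash
cat > see.py <<'E'
from h import *
import sys
f=sys.argv[1]
d,s=snap('wrist',f);d['s']=s;print({k:np.round(s[k],2) for k in('time','tool_pos','tcp_rot','ft_force','wrist_torque')})
p=proj(d,[532.5,159.7,30]);print('cross pred',p)
c=d['color'][195:245,295:350]; cv2.imwrite(f'pics/{f}c.png',cv2.resize(c[:,:,::-1],None,fx=10,fy=10,interpolation=cv2.INTER_CUBIC))
E
python3 see.py w5
```

```text
{'time': np.float64(8.48), 'tool_pos': array([533.59, 161.92, 119.72]), 'tcp_rot': array([1.7999e+02, 2.0000e-02, 1.4449e+02]), 'ft_force': array([-1.18,  0.87, -3.01]), 'wrist_torque': array([0.01, 0.  , 0.02])}
cross pred (np.float64(317.4970066623686), np.float64(212.24125368663567))
```

View pics/w5c.png

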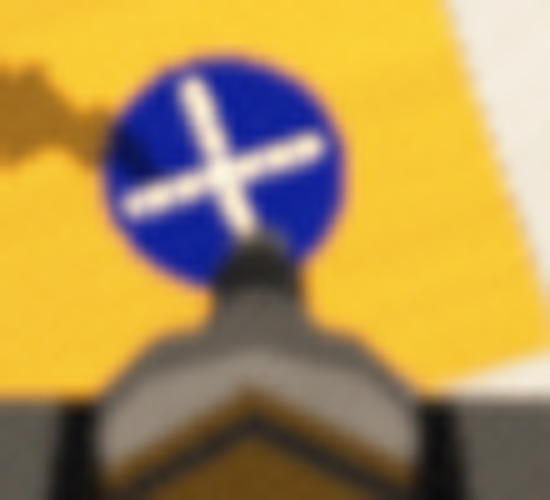

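The cross is at full-frame (316.8,212.4) and the tip at (320.2,218). Allowing for the tip's height above the plate, I move (-2.0,-0.8) mm and go down in small steps, watching the force.

Request:
{"method": "apply_moves", "body": {
  "angular": [
    [0, 0, 0],
    [0, 0, 0],
    [0, 0, 0],
    [0, 0, 0],
    [0, 0, 0]
  ],
  "travel": [
    [-0.05, -0.02, -0.05],
    [0, 0, -0.05],
    [0, 0, -0.04],
    [0, 0, 0],
    [0, 0, 0]
  ],
  "jaw": [0.1, 0.1, 0.1, 0.1, 0.1]
}}

```text
time: 9.15
tool_pos: [531.5, 161.1, 113.9]
tcp_rot: [180.0, 0.0, 144.5]
ft_force: [-0.2, -0.1, -3.3]
finger_gap: 15.1
grip_force: 58.8
```

```bash
cat > num.py <<'E'
from h import *
import sys
np.set_printoptions(precision=2,suppress=True)
f=sys.argv[1]; d,s=snap('wrist',f);d['s']=s
print({k:np.round(s[k],2) for k in('time','tool_pos','tcp_rot','ft_force','wrist_torque')})
p=np.array(proj(d,[532.45,159.75,30]));print('cross pred',p)
W=Ro.from_euler('xyz',s['tcp_rot'],degrees=True).as_matrix()
for L in(4,8,10,12,14): print(L,np.array(proj(d,W@np.array([-1.5,-.6,70.2+L])+s['tool_pos'])),end=' ')
print()
h=cv2.cvtColor(d['color'],cv2.COLOR_RGB2HSV).astype(int)
# map: B blue, W white, y yellow, d dark, g grey
for v in range(198,232):
    row=''
    for u in range(302,340):
        H,S,V=h[v,u]
        row+='B' if 100<H<135 and S>90 and V>80 else 'y' if 15<H<32 and S>130 and V>130 else 'W' if V>170 and S<110 else '.' if V<70 else 'g' if S<110 else '-'
    print(v,row)
E
python3 num.py w6
```

```text
{'time': np.float64(9.15), 'tool_pos': array([531.5 , 161.09, 113.89]), 'tcp_rot': array([180.  ,   0.  , 144.49]), 'ft_force': array([-0.24, -0.06, -3.3 ]), 'wrist_torque': array([-0.04, -0.04,  0.03])}
cross pred [320.3  216.59]
4 [320.2  221.38] 8 [320.21 219.32] 10 [320.21 218.32] 12 [320.21 217.34] 14 [320.22 216.37] 
198 yyyyyyyyyyyyyyyyyyyyyyyyyyyyyyyyyyyyyy
199 yyyyyyyyyyyyyyyyyyyyyyyyyyyyyyyyyyyyyy
200 yyyyyyyyyyyyyyyyyyyyyyyyyyyyyyyyyyyyyy
201 yyyyyyyyyyyyyyyyyyyyyyyyyyyyyyyyyyyyyy
202 yyyyyyyyyyyyyyyyyyyyyyyyyyyyyyyyyyyyyy
203 yyyyyyyyyyyyyyyyyyyyyyyyyyyyyyyyyyyyyy
204 yyyyyyyyyyyyyyyy----yyyyyyyyyyyyyyyyyy
205 yyyyyyyyyyyyy-WggBggggW-yyyyyyyyyyyyyy
206 yyyyyyyyyyy-gBBBBBBBBBBgg-yyyyyyyyyyyy
207 yyyyyyyyy-WgBBWWBBBBBBBBBg-yyyyyyyyyyy
208 yyyyyyyy-gBBBBWWWBBBBBBBBBg-yyyyyyyyyy
209 yyyyyyyygBBBBBWWWBBBBBBBBBBg-yyyyyyyyy
210 yyyyyyygBBBBBBWWWWBBBBBBBBBBg-yyyyyyyy
211 yyyyyy-gBBBBBBgWWWBBBBBBBBBBBWyyyyyyyy
212 yyyyyygBBBBBBBBWWWBBBBBBBBBgBg-yyyyyyy
213 yyyyyygBBBBBBBBWWWWBBBBBWWWWWg-yyyyyyy
214 yyyyy-g-B-BBBBBBWWWBBWWWWWWWWBWyyyyyyy
215 yyyyy-BBBBBBBBBBWWWWWWWWWWWgBBWyyyyyyy
216 yyyyy-BBBBBBBBgWWWWWWWWWgBBBBBWyyyyyyy
217 yyyyy-BBBBBggWWWWWWWggBBBBBBBBWyyyyyyy
218 yyyyy-gBBgWWWWWWWggggBBBBBBBBBWyyyyyyy
219 yyyyyygBWWWWWWWggggggBBBBBBBBBWyyyyyyy
220 yyyyyygBWWWWgBBBg....gBBBBBBBg-yyyyyyy
221 yyyyyy-gBBBBBBB-......BBBBBBBgyyyyyyyy
222 yyyyyyygBBBBBBB........BBBBBB-yyyyyyyy
223 yyyyyyy-gBBBBB-........BBBBBWyyyyyyyyy
224 yyyyyyyyWBBBBBg..ggggg.BBBBWyyyyyyyyyy
225 yyyyyyyyyWgBBBggggggggggBBWyyyyyyyyyyy
226 yyyyyyyyyy-gBBggggggggggggyyyyyyyyyyyy
227 yyyyyyyyyyygggggggggggggg-yyyyyyyyyyyy
228 yyyyyyyyyyyggggggggggggggg-yyyyyyyyyyy
229 yyyyyyyy-ggggggggggggggggggggyyyyyyyyy
230 yyyyyyy-ggggggggggggggggggggggyyyyyyyy
231 yyyyyy-ggggggggggggggggggggggggyyyyyyy
```

Request:
{"method": "apply_moves", "body": {
  "angular": [
    [0, 0, 0],
    [0, 0, 0],
    [0, 0, 0],
    [0, 0, 0]
  ],
  "travel": [
    [0, 0, -0.025],
    [0, 0, -0.025],
    [0, 0, 0],
    [0, 0, 0]
  ],
  "jaw": [0.1, 0.1, 0.1, 0.1]
}}

```text
time: 9.7
tool_pos: [531.4, 161.1, 111.9]
tcp_rot: [-180.0, -0.0, 144.5]
ft_force: [-0.1, 0.2, -2.1]
finger_gap: 14.9
grip_force: 58.8
```

Request:
{"method": "apply_moves", "body": {
  "angular": [
    [0, 0, 0],
    [0, 0, 0],
    [0, 0, 0],
    [0, 0, 0]
  ],
  "travel": [
    [0, 0, -0.02],
    [0, 0, -0.02],
    [0, 0, 0],
    [0, 0, 0]
  ],
  "jaw": [0.1, 0.1, 0.1, 0.1]
}}

```text
time: 10.2
tool_pos: [531.5, 161.1, 110.4]
tcp_rot: [180.0, 0.0, 144.5]
ft_force: [-1.1, -0.3, -1.5]
finger_gap: 15.2
grip_force: 58.9
```

```bash
python3 num.py w7 | sed -n '1,3p;15,30p'
```

```text
{'time': np.float64(10.2), 'tool_pos': array([531.54, 161.08, 110.39]), 'tcp_rot': array([179.99,   0.01, 144.49]), 'ft_force': array([-1.08, -0.26, -1.45]), 'wrist_torque': array([ 0.01,  0.07, -0.01])}
cross pred [320.26 218.23]
4 [320.2  221.38] 8 [320.21 219.32] 10 [320.21 218.32] 12 [320.21 217.34] 14 [320.22 216.37] 
209 yyyyyyyyy-gBBBWWgBBBBBBBBBg-yyyyyyyyyy
210 yyyyyyyy-gBBBgWWWBBBBBBBBBBg-yyyyyyyyy
211 yyyyyyy-gBBBBBWWWBBBBBBBBBBBgyyyyyyyyy
212 yyyyyy-.-BBBBBWWWWBBBBBBBBBBBWyyyyyyyy
213 yyyyyyg--BBBBBBWWWBBBBBBBBBBBgyyyyyyyy
214 yyyyy-g---BBBBBgWWBBBBBBBBWWBB-yyyyyyy
215 yyyyy-gBB--BBBBgggBBBBBWWWWWWBWyyyyyyy
216 yyyyy----BBBBBBBgggBWWWWWWWWBBgyyyyyyy
217 yyyyyg-B-BBBBBBBggggWWWWWWWBBBgyyyyyyy
218 yyyyyg-BBBBBBBggggggWWWWBBBBBBgyyyyyyy
219 yyyyy-BBBBggggggggggggBBBBBBBBgyyyyyyy
220 yyyyy-BBgWWWWWggg....gBBBBBBBBgyyyyyyy
221 yyyyy-gBWWWWWgg.......BBBBBBBBWyyyyyyy
222 yyyyyygBWWWgBBB.......gBBBBBBg-yyyyyyy
223 yyyyyyWBBBBBBBB........BBBBBBgyyyyyyyy
224 yyyyyyygBBBBBBg.gggggg.BBBBBg-yyyyyyyy
```

Request:
{"method": "apply_moves", "body": {
  "angular": [
    [0, 0, 0],
    [0, 0, 0],
    [0, 0, 0],
    [0, 0, 0]
  ],
  "travel": [
    [0, 0, -0.02],
    [0, 0, -0.02],
    [0, 0, 0],
    [0, 0, 0]
  ],
  "jaw": [0.1, 0.1, 0.1, 0.1]
}}

```text
time: 10.75
tool_pos: [531.7, 161.2, 109.0]
tcp_rot: [180.0, 0.0, 144.5]
ft_force: [-0.7, 0.1, 2.7]
finger_gap: 14.8
grip_force: 59.5
```

Run:
```python
from h import *
print([np.round(r.sense()['ft_force'],1) for _ in range(3)])
d,s=snap('wrist','w8'); print(proj({**d,'s':s},[532.45,159.75,30]))
c=np.hstack([cv2.resize(load(f)['color'][203:233,302:340],None,fx=10,fy=10,interpolation=cv2.INTER_CUBIC) for f in('w6','w8')])
cv2.imwrite('pics/cmp.png',c[:,:,::-1])
```

```text
[array([-0.7,  0.1,  2.7]), array([-0.7,  0.1,  2.7]), array([-0.7,  0.1,  2.7])]
(np.float64(320.00568696919044), np.float64(218.78799741650496))
```

View pics/cmp.png

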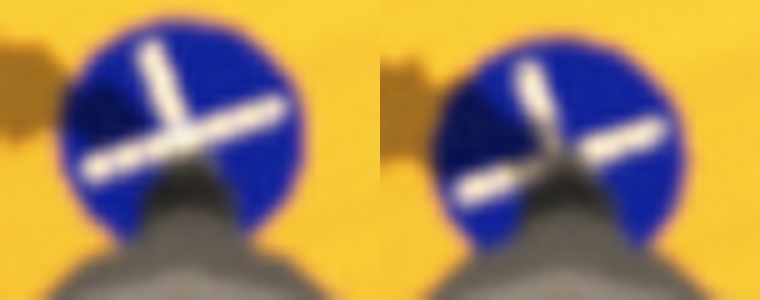

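Run:
```python
from h import *
d=load('w8')
for ch,n in((0,'R'),(2,'B')):
    print(n,'    ',*range(311,332))
    for v in range(212,227): print(v,*[f'{int(x):3d}' for x in d['color'][v,311:332,ch]])
```

```text
R      311 312 313 314 315 316 317 318 319 320 321 322 323 324 325 326 327 328 329 330 331
212  18  16  17  29  96 204 243 203  86  25  21  18  17  17  22  19  20  30  74 148 220
213  12  13  15  19  60 159 230 227 133  37  18  18  16  19  20  21  19  28  40  89 179
214  12  12  11  14  34  98 176 205 143  57  19  20  19  21  25  34  58  90 101  92 138
215  15  13  13  11  18  51 112 153 129  61  22  30  46  66  98 136 170 200 195 141 121
216  13  12  10  14  14  27  74 128 136  77  59 105 154 183 208 229 239 236 199 129  99
217  11  14  10  12  12  20  54 111 140  98 110 188 237 242 238 220 208 186 131  74  73
218  12  18  22  31  37  56  77  99 115 100 115 179 223 213 187 136  99  80  50  33  59
219  41  66 102 125 113 117 126 107  91  83  92 125 148 119  82  50  31  25  21  22  55
220 154 177 203 218 177 145 119  87  64  58  62  78  83  58  30  24  20  19  19  21  66
221 236 236 226 205 150 103  75  57  44  43  44  51  57  45  29  20  16  20  17  25  79
222 219 197 159 122  79  54  44  43  42  44  43  41  46  43  36  24  18  18  18  36 104
223 124  93  65  48  35  37  43  45  50  
[... 1021 characters left out ...]
 101 115 130 119 104 103 102  89  76  70  81 109 147 164 162 158 155 157 156 155 153
220 156 166 181 173 138 113  95  70  54  47  52  72 107 140 151 156 157 155 155 155 151
221 199 199 199 186 150 102  72  52  37  38  36  46  73 108 137 153 153 156 154 153 148
222 195 185 177 167 141  88  50  40  37  38  37  37  51  77 120 149 154 155 153 152 142
223 170 163 159 154 132  81  44  40  45  48  50  47  51  66 106 143 154 154 155 153 135
224 155 153 154 149 126  76  54  58  64  68  68  65  61  64  95 135 150 153 154 144 118
225 153 154 154 145 117  77  70  74  78  77  78  75  73  77  95 129 152 154 151 131  94
226 145 148 145 136 107  82  78  79  80  80  80  80  82  82  94 123 144 147 135 105  70
```

Contact is made at TCP z≈109.5 and the tip and crossing coincide at about (320,218.4), within 0.3 mm. Now I press.

Request:
{"method": "apply_moves", "body": {
  "angular": [
    [0, 0, 0],
    [0, 0, 0],
    [0, 0, 0],
    [0, 0, 0],
    [0, 0, 0],
    [0, 0, 0],
    [0, 0, 0],
    [0, 0, 0],
    [0, 0, 0],
    [0, 0, 0]
  ],
  "travel": [
    [0, 0, -0.0125],
    [0, 0, -0.0125],
    [0, 0, -0.0125],
    [0, 0, -0.0125],
    [0, 0, -0.0125],
    [0, 0, -0.0125],
    [0, 0, -0.0125],
    [0, 0, -0.0125],
    [0, 0, 0],
    [0, 0, 0]
  ],
  "jaw": [0.1, 0.1, 0.1, 0.1, 0.1, 0.1, 0.1, 0.1, 0.1, 0.1]
}}

```text
time: 12.05
tool_pos: [531.9, 161.1, 105.4]
tcp_rot: [180.0, 0.0, 144.5]
ft_force: [-1.9, 0.2, 8.4]
finger_gap: 15.2
grip_force: 60.1
```

Request:
{"method": "apply_moves", "body": {
  "angular": [
    [0, 0, 0],
    [0, 0, 0],
    [0, 0, 0],
    [0, 0, 0],
    [0, 0, 0]
  ],
  "travel": [
    [0, 0, -0.0125],
    [0, 0, -0.0125],
    [0, 0, -0.0125],
    [0, 0, 0],
    [0, 0, 0]
  ],
  "jaw": [0.1, 0.1, 0.1, 0.1, 0.1]
}}

```text
time: 12.68
tool_pos: [532.0, 161.2, 104.2]
tcp_rot: [180.0, 0.0, 144.5]
ft_force: [-1.3, -0.4, 9.7]
finger_gap: 15.1
grip_force: 60.4
```

Request:
{"method": "apply_moves", "body": {
  "angular": [
    [0, 0, 0],
    [0, 0, 0],
    [0, 0, 0]
  ],
  "travel": [
    [0, 0, -0.0125],
    [0, 0, 0],
    [0, 0, 0]
  ],
  "jaw": [0.1, 0.1, 0.1]
}}

```text
time: 13.05
tool_pos: [532.0, 161.2, 103.8]
tcp_rot: [179.9, 0.1, 144.5]
ft_force: [-2.9, -0.3, 11.5]
finger_gap: 15.1
grip_force: 60.5
```

Request:
{"method": "apply_moves", "body": {
  "angular": [
    [0, 0, 0],
    [0, 0, 0],
    [0, 0, 0]
  ],
  "travel": [
    [0, 0, -0.0125],
    [0, 0, 0],
    [0, 0, 0]
  ],
  "jaw": [0.1, 0.1, 0.1]
}}

```text
time: 13.42
tool_pos: [532.1, 161.2, 103.5]
tcp_rot: [179.9, 0.1, 144.5]
ft_force: [-2.6, -0.4, 11.7]
finger_gap: 15.2
grip_force: 60.6
```

Request:
{"method": "apply_moves", "body": {
  "angular": [
    [0, 0, 0],
    [0, 0, 0],
    [0, 0, 0]
  ],
  "travel": [
    [0, 0, -0.0125],
    [0, 0, 0],
    [0, 0, 0]
  ],
  "jaw": [0.1, 0.1, 0.1]
}}

```text
time: 13.8
tool_pos: [532.1, 161.2, 103.1]
tcp_rot: [179.9, 0.1, 144.5]
ft_force: [-4.0, -1.0, 12.6]
finger_gap: 15.1
grip_force: 60.7
```

Request:
{"method": "apply_moves", "body": {
  "angular": [
    [0, 0, 0],
    [0, 0, 0],
    [0, 0, 0]
  ],
  "travel": [
    [-0.0125, 0, -0.01],
    [0, 0, 0],
    [0, 0, 0]
  ],
  "jaw": [0.1, 0.1, 0.1]
}}

```text
time: 14.18
tool_pos: [531.9, 161.2, 102.9]
tcp_rot: [179.9, 0.1, 144.5]
ft_force: [-2.3, -0.5, 12.4]
finger_gap: 15.4
grip_force: 60.7
```

Request:
{"method": "apply_moves", "body": {
  "angular": [
    [0, 0, 0],
    [0, 0, 0],
    [0, 0, 0]
  ],
  "travel": [
    [0, 0, -0.0125],
    [0, 0, 0],
    [0, 0, 0]
  ],
  "jaw": [0.1, 0.1, 0.1]
}}

```text
time: 14.55
tool_pos: [531.9, 161.2, 102.4]
tcp_rot: [179.9, 0.1, 144.5]
ft_force: [-2.5, -1.0, 13.0]
finger_gap: 15.1
grip_force: 60.7
```

Request:
{"method": "apply_moves", "body": {
  "angular": [
    [0, 0, 0],
    [0, 0, 0],
    [0, 0, 0]
  ],
  "travel": [
    [-0.005, 0, -0.0125],
    [0, 0, 0],
    [0, 0, 0]
  ],
  "jaw": [0.1, 0.1, 0.1]
}}

```text
time: 14.92
tool_pos: [531.9, 161.2, 102.1]
tcp_rot: [179.9, 0.1, 144.5]
ft_force: [-2.8, -1.9, 13.7]
finger_gap: 15.5
grip_force: 60.7
```

Request:
{"method": "apply_moves", "body": {
  "angular": [
    [0, 0, 0],
    [0, 0, 0],
    [0, 0, 0]
  ],
  "travel": [
    [-0.005, 0, -0.0125],
    [0, 0, 0],
    [0, 0, 0]
  ],
  "jaw": [0.1, 0.1, 0.1]
}}

```text
time: 15.3
tool_pos: [531.8, 161.3, 101.7]
tcp_rot: [179.9, 0.1, 144.5]
ft_force: [-3.4, -1.7, 14.8]
finger_gap: 15.0
grip_force: 60.8
```

Request:
{"method": "apply_moves", "body": {
  "angular": [
    [0, 0, 0],
    [0, 0, 0],
    [0, 0, 0]
  ],
  "travel": [
    [-0.005, -0.005, -0.0125],
    [0, 0, 0],
    [0, 0, 0]
  ],
  "jaw": [0.1, 0.1, 0.1]
}}

```text
time: 15.68
tool_pos: [531.8, 161.2, 101.3]
tcp_rot: [179.9, 0.1, 144.5]
ft_force: [-2.6, -0.3, 13.3]
finger_gap: 15.1
grip_force: 60.8
```

Request:
{"method": "apply_moves", "body": {
  "angular": [
    [0, 0, 0],
    [0, 0, 0],
    [0, 0, 0]
  ],
  "travel": [
    [-0.005, 0, -0.0125],
    [0, 0, 0],
    [0, 0, 0]
  ],
  "jaw": [0.1, 0.1, 0.1]
}}

```text
time: 16.05
tool_pos: [531.6, 161.2, 100.8]
tcp_rot: [179.9, 0.1, 144.5]
ft_force: [-1.2, -0.8, 14.2]
finger_gap: 15.2
grip_force: 60.8
```

Request:
{"method": "apply_moves", "body": {
  "angular": [
    [0, 0, 0],
    [0, 0, 0],
    [0, 0, 0]
  ],
  "travel": [
    [0, 0, -0.0125],
    [0, 0, 0],
    [0, 0, 0]
  ],
  "jaw": [0.1, 0.1, 0.1]
}}

```text
time: 16.42
tool_pos: [531.6, 161.2, 100.2]
tcp_rot: [179.9, 0.1, 144.5]
ft_force: [-1.0, -1.2, 13.7]
finger_gap: 15.2
grip_force: 60.7
```

Run:
```python
from h import *
d,s=snap('wrist','w9'); a=load('w8'); print(s['ft_force'],s['tool_pos'])
def sh(box,pic):
    v0,v1,u0,u1=box; t=a['color'][v0:v1,u0:u1]; p=8
    m=cv2.matchTemplate(pic['color'][v0-p:v1+p,u0-p:u1+p],t,cv2.TM_CCOEFF_NORMED); _,q,_,l=cv2.minMaxLoc(m); return q,(l[0]-p,l[1]-p)
print('barrel',sh((230,330,296,346),d),'plate hole',sh((200,250,240,300),d))
print('hole expected shift', np.subtract(proj({**d,'s':s},[520,118,30]),proj(a,[520,118,30])))
```

```text
[-1.02918897 -1.23910378 13.69800038] [531.62139715 161.17448811 100.19572681]
barrel (0.9980112910270691, (0, 0)) plate hole (0.8407154083251953, (-3, 4))
hole expected shift [-2.83143853  5.29136266]
```

Request:
{"method": "apply_moves", "body": {
  "angular": [
    [0, 0, 0],
    [0, 0, 0],
    [0, 0, 0]
  ],
  "travel": [
    [0, 0, -0.0125],
    [0, 0, 0],
    [0, 0, 0]
  ],
  "jaw": [0.1, 0.1, 0.1]
}}

```text
time: 16.85
tool_pos: [531.4, 161.1, 99.2]
tcp_rot: [179.9, 0.1, 144.5]
ft_force: [-0.7, 0.1, 8.7]
finger_gap: 14.9
grip_force: 60.2
```

Request:
{"method": "apply_moves", "body": {
  "angular": [
    [0, 0, 0],
    [0, 0, 0],
    [0, 0, 0]
  ],
  "travel": [
    [0, 0, -0.0125],
    [0, 0, 0],
    [0, 0, 0]
  ],
  "jaw": [0.1, 0.1, 0.1]
}}

```text
time: 17.23
tool_pos: [530.8, 161.0, 97.6]
tcp_rot: [179.9, 0.1, 144.5]
ft_force: [2.1, 0.9, 4.4]
finger_gap: 15.0
grip_force: 59.6
```

The force dropped from about 14.8 N to 4.4 N and the tool jumped down: the spring has snapped. I lift straight up and go back to the hole.

Request:
{"method": "apply_moves", "body": {
  "angular": [
    [0, 0, 0],
    [0, 0, 0],
    [0, 0, 0],
    [0, 0, 0],
    [0, 0, 0],
    [0, 0, 0],
    [0, 0, 0],
    [0, 0, 0],
    [0, 0, 0],
    [0, 0, 0],
    [0, 0, 0],
    [0, 0, 0],
    [0, 0, 0],
    [0, 0, 0],
    [0, 0, 0],
    [0, 0, 0],
    [0, 0, 0]
  ],
  "travel": [
    [0, 0, 0.1],
    [0, 0, 0.2],
    [0, 0, 0.35],
    [0, 0, 0.35],
    [0, 0, 0.35],
    [0, 0, 0.35],
    [0.2, -0.8, 0],
    [0.2, -0.8, 0],
    [0.2, -0.8, 0],
    [0.2, -0.8, 0],
    [0.2, -0.8, 0],
    [0.2, -0.8, 0],
    [0.2, -0.8, 0],
    [0.2, -0.7, 0],
    [0, -0.35, 0],
    [0, 0, 0],
    [0, 0, 0]
  ],
  "jaw": [0.1, 0.1, 0.1, 0.1, 0.1, 0.1, 0.1, 0.1, 0.1, 0.1, 0.1, 0.1, 0.1, 0.1, 0.1, 0.1, 0.1]
}}

```text
time: 19.35
tool_pos: [593.9, -104.1, 165.3]
tcp_rot: [180.0, -0.0, 144.5]
ft_force: [-0.1, -0.8, -3.0]
finger_gap: 15.0
grip_force: 58.9
```

Request:
{"method": "apply_moves", "body": {
  "angular": [
    [0, 0, 0],
    [0, 0, 0]
  ],
  "travel": [
    [0, 0, 0],
    [0, 0, 0]
  ],
  "jaw": [0.1, 0.1]
}}

```text
time: 19.6
tool_pos: [594.1, -104.3, 165.3]
tcp_rot: [180.0, -0.0, 144.5]
ft_force: [-0.6, -0.1, -2.2]
finger_gap: 15.1
grip_force: 58.9
```

Run:
```python
from h import *
d,s=snap('wrist','w10'); d['s']=s; print(s['tool_pos'],s['tcp_rot'],s['ft_force'])
a=load('w5'); t=a['color'][235:330,296:346]
m=cv2.matchTemplate(d['color'][225:340,286:356],t,cv2.TM_CCOEFF_NORMED); print('barrel',cv2.minMaxLoc(m),'(10,10 = unmoved)')
```

```text
[ 594.1264474  -104.34881084  165.32091258] [ 1.79997054e+02 -6.53763001e-03  1.44545272e+02] [-0.60569238 -0.06538384 -2.17348368]
barrel (0.2851965129375458, 0.9893304109573364, (0, 0), (10, 10)) (10,10 = unmoved)
```

Request:
{"method": "apply_moves", "body": {
  "angular": [
    [0, 0, 0],
    [0, 0, 0],
    [0, 0, 0],
    [0, 0, 0],
    [0, 0, 0],
    [0, 0, 0],
    [0, 0, 0],
    [0, 0, 0],
    [0, 0, 0]
  ],
  "travel": [
    [0.024, -0.012, -0.3],
    [0, 0, -0.3],
    [0, 0, -0.2],
    [0, 0, -0.2],
    [0, 0, -0.2],
    [0, 0, -0.2],
    [0, 0, -0.2],
    [0, 0, 0],
    [0, 0, 0]
  ],
  "jaw": [0.1, 0.1, 0.1, 0.1, 0.1, 0.1, 0.1, 0.1, 0.1]
}}

```text
time: 20.78
tool_pos: [595.3, -105.6, 101.6]
tcp_rot: [180.0, 0.0, 144.5]
ft_force: [-0.4, 0.6, -2.5]
finger_gap: 15.4
grip_force: 58.9
```

Run:
```python
from h import *
s=r.sense(); print(s['tool_pos'],s['tcp_rot'],s['ft_force'],s['wrist_torque'])
```

```text
[ 595.33355552 -105.61258055  101.55857555] [1.79991428e+02 2.17037333e-02 1.44492367e+02] [-0.4373774   0.57431071 -2.52979345] [ 0.00414687 -0.03198968  0.02438879]
```

Request:
{"method": "apply_moves", "body": {
  "angular": [
    [0, 0, 0],
    [0, 0, 0],
    [0, 0, 0],
    [0, 0, 0],
    [0, 0, 0],
    [0, 0, 0]
  ],
  "travel": [
    [0, 0.016, -0.05],
    [0, 0, -0.06],
    [0, 0, -0.06],
    [0, 0, -0.06],
    [0, 0, 0],
    [0, 0, 0]
  ],
  "jaw": [0.1, 0.1, 0.1, 0.1, 0.1, 0.1]
}}

```text
time: 21.52
tool_pos: [595.2, -105.0, 92.1]
tcp_rot: [180.0, 0.0, 144.5]
ft_force: [0.4, 0.2, -3.0]
finger_gap: 15.3
grip_force: 58.9
```

Request:
{"method": "apply_moves", "body": {
  "angular": [
    [0, 0, 0],
    [0, 0, 0],
    [0, 0, 0],
    [0, 0, 0],
    [0, 0, 0]
  ],
  "travel": [
    [0, 0, -0.03],
    [0, 0, -0.015],
    [0, 0, -0.015],
    [0, 0, 0],
    [0, 0, 0]
  ],
  "jaw": [0.1, 0.1, 0.1, 0.1, 0.1]
}}

```text
time: 22.15
tool_pos: [595.1, -105.0, 89.7]
tcp_rot: [-180.0, 0.0, 144.5]
ft_force: [-0.5, -0.3, -2.0]
finger_gap: 15.1
grip_force: 59.1
```

Request:
{"method": "apply_moves", "body": {
  "angular": [
    [0, 0, 0],
    [0, 0, 0],
    [0, 0, 0],
    [0, 0, 0]
  ],
  "travel": [
    [0, 0, -0.0125],
    [0, 0, 0],
    [0, 0, 0],
    [0, 0, 0]
  ],
  "jaw": [0.1, 0.1, 0.1, 0.1]
}}

```text
time: 22.65
tool_pos: [595.2, -105.0, 89.7]
tcp_rot: [180.0, 0.0, 144.5]
ft_force: [-4.8, 1.0, 5.1]
finger_gap: 15.3
grip_force: 59.8
```

Seated, at the same height and force as when first gripped. I release and withdraw.

Request:
{"method": "apply_moves", "body": {
  "angular": [
    [0, 0, 0],
    [0, 0, 0],
    [0, 0, 0],
    [0, 0, 0],
    [0, 0, 0],
    [0, 0, 0],
    [0, 0, 0],
    [0, 0, 0],
    [0, 0, 0],
    [0, 0, 0],
    [0, 0, 0],
    [0, 0, 0],
    [0, 0, 0],
    [0, 0, 0]
  ],
  "travel": [
    [0, 0, 0],
    [0, 0, 0],
    [0, 0, 0],
    [0, 0, 0],
    [0, 0, 0],
    [0, 0, 0],
    [0, 0, 0.3],
    [0, 0, 0.6],
    [0, 0, 0.6],
    [0, 0, 0.6],
    [0, 0, 0.7],
    [0, 0, 0.7],
    [0, 0, 0],
    [0, 0, 0]
  ],
  "jaw": [0.2, 0.24, 0.3, 0.4, 0.5, 0.5, 0.5, 0.5, 0.5, 0.5, 0.5, 0.5, 0.5, 0.5]
}}

```text
time: 24.4
tool_pos: [595.0, -104.9, 229.1]
tcp_rot: [180.0, -0.0, 144.5]
ft_force: [-0.8, 0.3, 0.1]
finger_gap: 42.8
grip_force: 0.0
```

Run:
```python
from h import *
np.set_printoptions(precision=2,suppress=True)
d,s=snap('wrist','w11'); d['s']=s; print(s['tool_pos'],s['ft_force'],s['finger_gap'])
print('cap pred',proj(d,[594,-105,121]),'ring pred',proj(d,[594,-105,59]))
g=d['color'].astype(int); m=((g.min(2)>200)).astype(np.uint8)
n,l,st,c=cv2.connectedComponentsWithStats(m)
print([(st[i].tolist(),c[i]) for i in range(1,n) if st[i,4]>25])
for n_ in('top','side'):
    e,_=snap(n_,n_+'1'); o=load(n_+'0'); df=cv2.absdiff(e['color'],o['color']).max(2); n,l,st,c=cv2.connectedComponentsWithStats((df>40).astype(np.uint8)); print(n_,[st[i].tolist() for i in range(1,n) if st[i,4]>3])
```

```text
[ 594.98 -104.89  229.07] [-0.79  0.33  0.13] 42.82967301514648
cap pred (np.float64(320.1637622882962), np.float64(203.1818611374347)) ring pred (np.float64(320.2305311940449), np.float64(184.50802635085807))
[([457, 0, 66, 35, 1186], array([485.13,  11.36])), ([357, 43, 55, 58, 1359], array([377.86,  71.12])), ([363, 143, 80, 60, 1690], array([401.36, 172.34])), ([322, 177, 10, 14, 35], array([327.89, 181.69])), ([314, 197, 18, 18, 232], array([322.79, 205.54]))]
top [[280, 94, 221, 306, 33306], [378, 203, 26, 16, 199], [382, 254, 3, 3, 6], [384, 262, 8, 7, 18], [392, 264, 3, 3, 5], [395, 266, 8, 6, 16], [394, 274, 7, 2, 9], [398, 316, 4, 3, 5]]
side [[316, 0, 87, 190, 9862], [240, 183, 3, 3, 5], [227, 192, 3, 2, 5], [342, 222, 1, 5, 5], [342, 228, 1, 5, 5], [350, 249, 4, 3, 5], [288, 315, 35, 72, 1420], [276, 392, 6, 8, 34]]
```

Run:
```python
from h import *
np.set_printoptions(precision=2,suppress=True)
def cap(f):
    d=load(f); m=(d['color'].astype(int).min(2)>200).astype(np.uint8); n,l,st,c=cv2.connectedComponentsWithStats(m)
    for i in range(1,n):
        if 100<st[i,4]<500 and abs(c[i][0]-320)<10 and 190<c[i][1]<225: print(f,st[i],c[i],onz(d,*c[i],121))
cap('w2');cap('w11')
d=load('w11'); g=d['color'].astype(int)
for v in range(178,218,3): print(v,''.join('W' if min(p)>150 else 'g' if max(p)-min(p)<45 and max(p)>70 else 'y' if p[0]>80 and p[2]<40 and p[1]>.62*p[0] else '.' for p in g[v,300:345]))
for f in('side0','side1'):
    d=load(f); h=cv2.cvtColor(d['color'],cv2.COLOR_RGB2HSV); k=np.zeros((400,640),np.uint8);k[165:225,215:270]=1
    M=cv2.moments(((h[...,0]>15)&(h[...,0]<32)&(h[...,1]>150)&(h[...,2]>150)).astype(np.uint8)*k,True);B=cv2.moments(((h[...,0]>100)&(h[...,0]<135)&(h[...,1]>90)).astype(np.uint8)*k,True)
    for q in(M,B):print(f,q['m00'],q['m10']/q['m00'],q['m01']/q['m00'])
a,b=load('side0')['color'],load('side1')['color']
for n,(v0,v1,u0,u1) in {'punch':(215,240,340,358),'ring':(243,258,336,358),'plate':(175,215,222,262),'dish':(218,252,268,304),'hammer':(180,235,318,432),'stand':(255,320,318,395)}.items():
    print(n,cv2.phaseCorrelate(*[cv2.cvtColor(x[v0:v1,u0:u1],cv2.COLOR_RGB2GRAY).astype(float) for x in(a,b)]),int((cv2.absdiff(a,b)[v0:v1,u0:u1].max(2)>25).sum()))
```

```text
w2 [312 205  17  16 207] [320.03 212.15] [ 596.47 -104.43  121.  ]
w11 [314 197  18  18 232] [322.79 205.54] [ 596.61 -104.47  121.  ]
178 ............ggggggggggWWWWWWg................
181 .........ggggggg..yyyy.....WWWW..............
184 ........gggg..yyyyyyyyyyyyyy.WWW.............
187 ........ggg..yyyyyyyyyyyyyyy..WWW............
190 ........y....yyyyyy....yyyyy..WW.............
193 ...........yyy.......g.......................
196 .............ggggWWWWWWWWWWW.................
199 ...........ggggWWWWWWWWWWWWWWWW..............
202 ...........gggWWWWWWWWWWWWWWWWWW.............
205 ..........gggWWWWWWWWWWWWWWWWWWW.............
208 ...........ggWWWWWWWWWWWWWWWWWW..............
211 .............gWWWWWWWWWWWWWWWW...............
214 .................WWWWWWWWW...................
217 .............................................
side0 502.0 239.85059760956176 194.44820717131475
side0 36.0 238.52777777777777 193.05555555555554
side1 510.0 239.80392156862746 194.54509803921567
side1 36.0 238.27777777777777 193.91666666666666
punch ((0.29844186356626246, 0.6497158651820314), 1.0134522250726472) 26
ring ((0.398216521033925, 0.6127358290839222), 1.0655063624534005) 28
plate ((0.023401785260762864, 0.04411933349221542), 1.0047508344968414) 49
dish ((-0.09355882079352185, -0.01874616808759555), 1.0048062419956596) 0
hammer ((0.07048296845042756, 0.04835005254762592), 0.9462723795111078) 198
stand ((0.04132949693053689, -0.026358783495567195), 1.0110567204117615) 17
```

```bash
python3 -c "
from bench import r; print(r.hand_in())"
```

```text
the job is handed in; nothing more can be done
None
```

The punch snapped on the plate's scribed cross, about 0.3 mm off at most, and is back upright and fully down in its hole; the plate and bystanders showed no measurable movement when I checked, and the job is handed in.

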